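# Put the swapped lids back on their own vessels

## Robot

A 6-joint arm with a two-finger parallel gripper is mounted at the origin on the work surface. World frame = base frame: x ahead of the robot, y to its left, z up, the work surface at z = 0. Lengths are in mm, angles in rad, forces in N, time in s.
With the tool pointing down it reaches from about 375 to 925 mm from the base axis. Payload 5.7 kg.
Tool frame: the origin (TCP) lies midway between the tips of the shut fingers; the grasp point (between the pads) lies 19 mm behind it; y points along the fingers, x is the direction in which the jaws open and shut, and the axes are right-handed (so a half turn about y gives the same grasp; the last joint's range is limited). The gripper opens to 85 mm and grips with 20 to 120 N. Pads are 22 mm wide; open, the fingers measure 114 mm over their backs; the gripper's body (76 mm by 85 mm) begins 54 mm behind the grasp point. The pads swing forward as they close: fully open they stand 13 mm farther back than shut.
Start: joints at [1.022, 0.359, 1.51, -0, 1.272, -0.115], TCP at [252.182, 544.396, 231.267] pointing down, gripper open.
Joint ranges: [-2.97, 2.97], [-1.01, 2.36], [0.21, 2.38], [-0.96, 4.11], [0.2, 2.71], [-2.98, 2.98]. Speed limits (rad/s): [2.39, 2.39, 3.14, 3.14, 3.14, 3.14].

## Interface

Orientations are given as a unit quaternion [x, y, z, w].
In Python, from plant import ctrl, snapshot, spotter gives the robot as it stands.
- The arm moves only by the shell command python3 -m inch 'ROWS' [OPENING]. ROWS is JSON, a list of rows, each an object with "dp": the shift along the tool's x, y, z in cm, a list of three; "turn": the turn about the tool's y in rad. In form: [{"dp": [dx, dy, dz], "turn": turn}, ...]. A call has exactly 10 rows; each row shifts and turns the pose as measured when the row begins, along the tool's axes as they then stand; what a row does not reach is not made up. A row lasts 1/8 s, in which the tool goes at most 62.5 mm and 10.7 degrees, less where a joint would pass 70% of its speed; a pose out of reach is approached as far as the arm can. A call with a gripper value outside its range is refused whole. OPENING is the opening, from 0 (shut) to 1 (fully open), set as the call begins (- or left out, the last holds). The fingers move at their own pace and stop on an object; the grip force is fixed at half the most. Time passes only in rows, so rows that do not move let the fingers close, or fill a call up. It gives the time, the measured TCP pose, the force and the opening at its end, in the units of the state.
- ctrl.read_state(): the state, without advancing time (a new reading comes with each control period).
- snapshot(name): name is "side" or "top"; returns a dict with "color" (480x640x3 uint8, blue, green, red), "K" (3x3 intrinsics, pixels), "k1" (the pictures are not rectified: a ray, as slopes to the right and down, at radius r is drawn at 1 + k1 r^2 times it, then the intrinsics apply), "extrinsics" (4x4, takes a point from world to camera coordinates). Camera axes: x right, y down, z forward; pixel columns grow to the right and rows downward; lengths in mm; the calibration is good to about 2 mm. A picture is of the moment at which its call begins. There is no depth.
- ctrl.close_job(): hands the job in, once; it reports no verdict.
Trained networks look in a picture, given as the dict that the camera call returned (one of the last four; its "shot" number tells which), for a name from the list of things; names that differ only in an ending like _2 or _b are one class to them, and where a whole thing is asked for, a point or a joint stands for the part that bears it (a point fixed in the world has none). Each returns a list of dicts, best first, with "conf" (0 to 1); they miss things now and then, are a little off and sometimes report something else, mostly with a low value. They report only what shows in the picture. A call takes as long as a camera call. They do not tell look-alikes from the thing itself.
- spotter.boxes_of(picture, query): "centre" ([column, row] in pixels, amid what is visible of it).
- spotter.landmark_of(picture, query): "centre" ([column, row] in pixels: a listed point, or the origin of a listed thing).
The state is a dict: "time_s": time; "q": joint angles; "joint_velocities": joint speeds; "tau": joint torques, N m; "tool_pos": TCP position; "eef_rot": TCP orientation; "force": force on the tool from outside, world axes, zero at the start; "moment": the same for the moment, N m; "gripper_width": opening from 0.0 (shut) to 1.0 (fully open).
Only numpy, scipy, OpenCV 4.12 (cv2) and the standard library are available. Lean on these libraries where they do the work, as an engineer would, in place of code of your own. Each camera call takes 0.05 s, during which the arm holds its last target. There are 200 camera calls.

## Task

The three lids by the stove have ended up on the wrong vessels: put the domed lid on the deep pot, the flat lid on the long-handled saucepan and the wooden lid on the serving bowl. Park one lid on the free cork mat and let go of it there to make room, and set every lid down without dropping it, so that in the end each sits fully home on its vessel and the mat is empty again. Leave the vessels standing where they are and do not disturb the mwiko and the whisk.

Things in the scene. Friction and masses are not known exactly. Their poses are not given: they have to be found in the camera images.
- domed_lid: Stainless steel lid with a high round dome; flange 156 mm across and 4 mm thick; under it a 9 mm tapered skirt, 128 mm across, enters the mouth. Origin: on the axis, underside of the flange (sits on the rim; parked, 9 mm above the mat). z up. 0.25 kg. Above the origin: dome to 34 mm; round black knob on the axis, 36 mm across from 46 to 61 mm (top 68), 22 mm stem beneath; grip at 50 to 58 mm.
- flat_lid: Stainless steel flat lid; flange 156 mm across and 4 mm thick; under it a 9 mm tapered skirt, 128 mm across, enters the mouth. Origin: on the axis, underside of the flange (sits on the rim; parked, 9 mm above the mat). z up. 0.25 kg. Top at 8 mm. Black bar handle along the lid's x over the middle: 92 mm long, 16 mm wide (in y), 30 to 42 mm above the origin, posts at x = +-34 mm; pinch across y.
- wooden_lid: Thick turned wooden lid; flange 156 mm across and 14 mm thick; under it a 9 mm tapered skirt, 128 mm across, enters the mouth. Origin: on the axis, underside of the flange (sits on the rim; parked, 9 mm above the mat). z up. 0.25 kg. Above the origin: flat top at 14 mm; dark round wooden knob on the axis, 40 mm across from 24 to 46 mm (top 51); grip at 36 to 40 mm.
- deep_pot: Deep black hard-anodised pot, straight-sided, 152 mm across and 110 mm high, with two steel loop handles at its +y and -y sides that stand out to 107 mm from the axis at 86 mm height. Mouth 142 mm inside, as on the other two: any lid fits. Origin: centre of the underside, z up, the rim at z = 110 mm. Loose, about 1.0 kg.
- saucepan: Low stainless steel saucepan, 152 mm across and 75 mm high, with one long straight black handle along its own -x, 22 mm wide, 62 mm above its underside, reaching 236 mm from the axis. Mouth 142 mm inside, as on the other two: any lid fits. Origin: centre of the underside, z up, the rim at z = 75 mm. Loose, about 0.8 kg.
- serving_bowl: Round-bellied ceramic serving bowl in ochre without handles, 168 mm across at the belly, 154 mm at the rim, 80 mm high. Mouth 142 mm inside, as on the other two: any lid fits. Origin: centre of the underside, z up, the rim at z = 80 mm. Loose, about 0.9 kg.
- cork_mat: Free parking spot: round cork pot mat, 170 mm across and 12 mm thick, fixed, lying on the counter and empty at the start. Origin: centre of its underside, z up.
- mwiko: Flat wooden cooking paddle lying on the counter, 344 mm long, 58 mm wide at the blade, 9 mm thick; x along it towards the blade, origin on its underside near the middle. Not to be disturbed.
- whisk: Silicone-tipped steel whisk lying on the counter, 275 mm long, about 54 mm high at the wires; x along it towards the wires, origin at counter height where handle and wires meet. Not to be disturbed.
Things that resemble listed ones, but are neither listed nor needed, are in the scene too. What is shaped like the serving_bowl but blue or turquoise is not meant. What is shaped like the domed_lid but turquoise is not meant.

How it is judged (in metres and radians):
On the way:
1. one of the lids is parked on the cork mat, flat and let go (((horizontal distance between domed_lid and cork_mat below 0.045 m and z of domed_lid in the frame of cork_mat below 0.026 m and angle between domed_lid's own z axis and vertical below 0.06 rad and contact force between the fingers and domed_lid below 0.2 N and linear speed of domed_lid below 0.02 m/s) or (horizontal distance between flat_lid and cork_mat below 0.045 m and z of flat_lid in the frame of cork_mat below 0.026 m and angle between flat_lid's own z axis and vertical below 0.06 rad and contact force between the fingers and flat_lid below 0.2 N and linear speed of flat_lid below 0.02 m/s) or (horizontal distance between wooden_lid and cork_mat below 0.045 m and z of wooden_lid in the frame of cork_mat below 0.026 m and angle between wooden_lid's own z axis and vertical below 0.06 rad and contact force between the fingers and wooden_lid below 0.2 N and linear speed of wooden_lid below 0.02 m/s))), for 0.2 s.
At the end, for the whole second after the job is handed in: The domed lid is on the deep pot, the flat lid on the saucepan and the wooden lid on the serving bowl, each within 10 mm of its vessel's axis, seated on the rim (height right to 4 mm, level within 0.06 rad) and at rest; the vessels stand upright and at rest, within 40 mm of where they stood (horizontal distance between domed_lid and deep_pot below 0.01 m and z of domed_lid in the frame of deep_pot between 0.106 and 0.114 m and angle between each of domed_lid, flat_lid, wooden_lid, deep_pot, saucepan, serving_bowl's own z axis and vertical below 0.06 rad and linear speed of each of domed_lid, flat_lid, wooden_lid, deep_pot, saucepan, serving_bowl below 0.01 m/s and angular speed of each of domed_lid, flat_lid, wooden_lid below 0.05 rad/s and horizontal distance between flat_lid and saucepan below 0.01 m and z of flat_lid in the frame of saucepan between 0.071 and 0.079 m and horizontal distance between wooden_lid and serving_bowl below 0.01 m and z of wooden_lid in the frame of serving_bowl between 0.076 and 0.084 m and distance of each of deep_pot, saucepan, serving_bowl from where it was at the start of the episode below 0.04 m); the robot touches nothing.
It fails at once if the mwiko or the whisk is pushed away by more than 30 mm (distance of any of mwiko, whisk from where it was at the start of the episode above 0.03 m).
It fails at once if a lid is dropped: it falls faster than 0.6 m/s (a drop of some 20 mm or more) with no finger holding it ((contact force between the fingers and domed_lid below 0.1 N and linear speed of domed_lid above 0.6 m/s) or (contact force between the fingers and flat_lid below 0.1 N and linear speed of flat_lid above 0.6 m/s) or (contact force between the fingers and wooden_lid below 0.1 N and linear speed of wooden_lid above 0.6 m/s)).
It also fails if it takes over 115 s, if anything falls off the work surface, if the arm or the gripper's body presses on something with over 40 N, if the wrist force passes 120 N, or if a joint passes its speed limit or range.

## Working session

There is one attempt and no reset: what is moved stays moved. The work goes in short steps, Python scripts to look and compute and a shell command to move; the robot and the scene stay as the last step left them, time stands still between calls to the robot, and variables do not carry over. Pictures are saved under pics/ and viewed, about 12 in all and at most 16, crops included, and the job is handed in when it is done.

```bash
mkdir -p pics; ls; cat > h.py <<'E'
import numpy as np, cv2
from plant import ctrl, snapshot, spotter
def pix2world(s,px,z):
    K=np.array(s["K"],float);E=np.array(s["extrinsics"],float)
    d=np.array([(px[0]-K[0,2])/K[0,0],(px[1]-K[1,2])/K[1,1]])
    u=d.copy()
    for _ in range(30): u=d/(1+s["k1"]*(u@u))
    R=E[:3,:3];c=-R.T@E[:3,3];r=R.T@np.array([u[0],u[1],1])
    return c+r*(z-c[2])/r[2]
def world2pix(s,p):
    K=np.array(s["K"],float);E=np.array(s["extrinsics"],float)
    q=E[:3,:3]@np.array(p,float)+E[:3,3];u=q[:2]/q[2];u=u*(1+s["k1"]*(u@u))
    return np.array([K[0,0]*u[0]+K[0,2],K[1,1]*u[1]+K[1,2]])
E
python3 - <<'E'
from h import *
st=ctrl.read_state();print(st["time_s"],st["tool_pos"],st["eef_rot"],st["force"],st["gripper_width"])
H=dict(domed_lid=0,flat_lid=0,wooden_lid=0,deep_pot=0,saucepan=0,serving_bowl=0,cork_mat=0,mwiko=0,whisk=0)
for n in("top","side"):
    s=snapshot(n);cv2.imwrite(f"pics/{n}0.png",s["color"]);E=np.array(s["extrinsics"]);print(n,s["k1"],np.round(-E[:3,:3].T@E[:3,3]))
    for k in H:
        print(n,k,[(np.round(d["centre"]).tolist(),round(d["conf"],2)) for d in spotter.landmark_of(s,k)])
E
```

```text
pics
0.0 [251.81499197 543.82140619 230.43114239] [ 0.59616822  0.38006351 -0.38129225 -0.59561011] [0.34494853 0.6409663  0.09063305] 0.9986845976957065
top 0.041234422014499124 [ 255.  -83. 1476.]
top domed_lid [([424.0, 243.0], 0.97), ([332.0, 298.0], 0.79)]
top flat_lid [([330.0, 193.0], 0.85)]
top wooden_lid [([227.0, 188.0], 0.62)]
top deep_pot []
top saucepan []
top serving_bowl [([402.0, 341.0], 0.92), ([506.0, 290.0], 0.8), ([227.0, 186.0], 0.71)]
top cork_mat [([137.0, 251.0], 0.79)]
top mwiko [([364.0, 130.0], 0.64)]
top whisk [([175.0, 137.0], 0.86), ([136.0, 247.0], 0.46)]
side -0.012709634638735371 [  -57. -1042.  1385.]
side domed_lid [([285.0, 280.0], 0.92), ([361.0, 307.0], 0.88), ([314.0, 178.0], 0.56), ([336.0, 152.0], 0.47)]
side flat_lid [([354.0, 227.0], 0.67)]
side wooden_lid [([320.0, 178.0], 0.65)]
side deep_pot [([350.0, 245.0], 0.58)]
side saucepan [([317.0, 190.0], 0.67)]
side serving_bowl [([358.0, 320.0], 0.83), ([365.0, 402.0], 0.72), ([275.0, 348.0], 0.69)]
side cork_mat [([247.0, 169.0], 0.78)]
side mwiko [([424.0, 238.0], 0.73)]
side whisk [([337.0, 149.0], 0.76)]
```

View pics/top0.png

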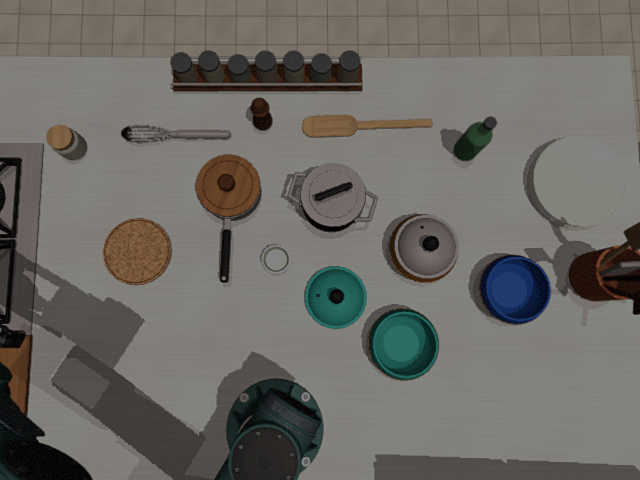

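View pics/side0.png

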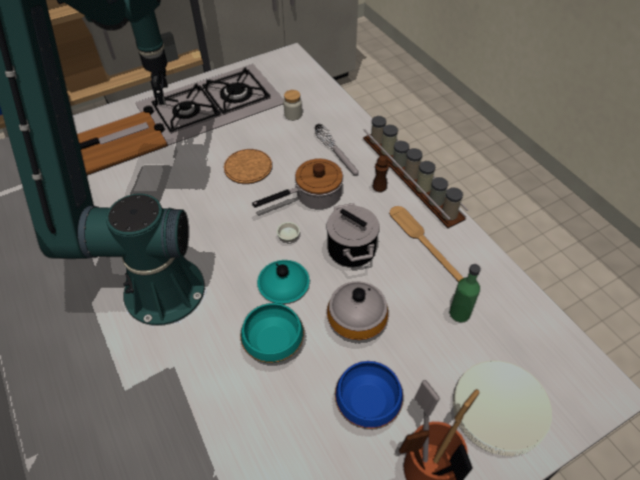

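Top view: the targets are the wooden lid on the saucepan (227,186), the flat lid on the deep pot (332,192), and the domed grey lid on the ochre bowl (425,245), with the mat at (137,251). The look-alikes are the turquoise lid (336,297), the turquoise bowl (404,343) and the blue bowl (515,289); none of these are wanted.

```bash
cat > est.py <<'E'
from h import *
def ell(s,c,lo,hi,z,rad=45):
    pass
def tri(a,pa,b,pb):
    # least squares ray intersection
    A=[];B=[]
    M=np.zeros((3,3));v=np.zeros(3)
    for s,p in((a,pa),(b,pb)):
        p0=pix2world(s,p,0);p1=pix2world(s,p,200);d=(p1-p0)/np.linalg.norm(p1-p0);P=np.eye(3)-np.outer(d,d);M+=P;v+=P@p0
    return np.linalg.solve(M,v)
E
python3 - <<'E'
from est import *
from scipy.spatial.transform import Rotation as R
t=snapshot("top");s=snapshot("side")
print(np.round(R.from_quat(ctrl.read_state()["eef_rot"]).as_matrix(),3))
exp=dict(wooden_lid=((227,188),(320,178),75),flat_lid=((330,193),(354,227),110),domed_lid=((424,243),(361,307),80),cork_mat=((137,251),(247,169),6))
for k,(a,b,z) in exp.items():
    print(k,"top",np.round(pix2world(t,a,z)),"side",np.round(pix2world(s,b,z)),"tri",np.round(tri(t,a,s,b)))
# dark knob segmentation in the top picture
g=t["color"].astype(int);hsv=cv2.cvtColor(t["color"],cv2.COLOR_BGR2HSV)
for k,c,r,thr,z in(("wooden",(227,183),14,75,126),("flat",(333,191),24,60,152),("domed",(430,243),14,60,148)):
    m=np.zeros((480,640),np.uint8);cv2.circle(m,c,r,255,-1)
    m[(hsv[...,2]>thr)]=0
    n,l,stt,ce=cv2.connectedComponentsWithStats(m);i=1+np.argmax(stt[1:,4])
    ys,xs=np.where(l==i);rect=cv2.minAreaRect(np.column_stack([xs,ys]).astype(np.float32))
    print(k,stt[i],np.round(ce[i],1),np.round(pix2world(t,ce[i],z)),rect)
    if k=="flat":
        W=np.array([pix2world(t,(x,y),z)[:2] for x,y in zip(xs,ys)]);w,V=np.linalg.eigh(np.cov(W.T));print("bar dir deg",np.degrees(np.arctan2(V[1,1],V[0,1])),np.sqrt(12*w))
cv2.imwrite("pics/crop1.png",cv2.resize(t["color"][140:290,185:475],None,fx=2.7,fy=2.7,interpolation=cv2.INTER_CUBIC))
E
```

```text
[[ 0.42  -0.    -0.907]
 [ 0.907 -0.     0.42 ]
 [-0.    -1.    -0.   ]]
wooden_lid top [577. 115.  75.] side [589. 107.  75.] tri [585. 113.  69.]
flat_lid top [ 556. -137.  110.] side [ 557. -150.  110.] tri [ 562. -138.   93.]
domed_lid top [ 437. -364.   80.] side [ 438. -378.   80.] tri [ 442. -369.   62.]
cork_mat top [431. 348.   6.] side [426. 334.   6.] tri [433. 353. -13.]
wooden [217 174  19  18 261] [225.9 182.4] [579. 110. 126.] ((226.0, 182.5), (18.0, 17.0), 0.0)
flat [314 182  39  19 288] [332.8 191.1] [ 551. -142.  152.] ((332.62884521484375, 191.33506774902344), (7.825743198394775, 40.27745056152344), 68.96248626708984)
bar dir deg 110.89768783898327 [17.31972036 91.68145725]
domed [421 236  18  16 214] [429.9 243.3] [ 427. -364.  148.] ((430.0, 243.50001525878906), (14.849241256713867, 16.26345443725586), 45.0)
```

View pics/crop1.png

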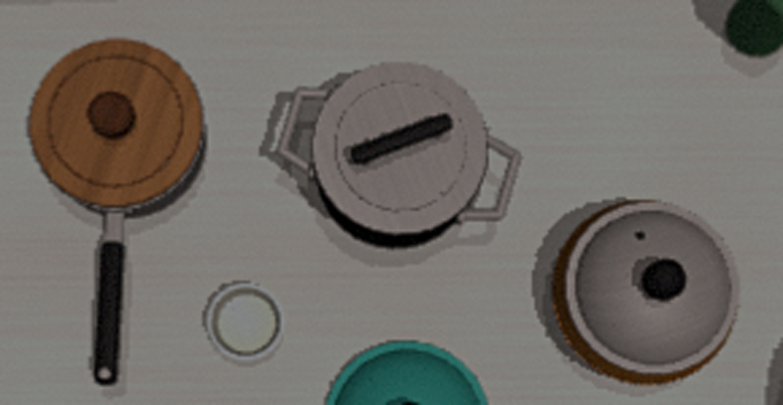

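```bash
python3 - <<'E'
from est import *
t=snapshot("top");s=snapshot("side")
for k,p,z in(("wood",(228.3,185.6),89),("flat",(333.5,190.7),114),("dome",(426.1,247),84),("mat",(137.5,251),12)): print(k,np.round(pix2world(t,p,z)))
for k,c,top in(("wood",(579,110),126),("flat",(551,-142),152),("dome",(427,-364),148)): print(k,"side px of knob",np.round(world2pix(s,(*c,top))))
print("mat side", np.round(world2pix(s,(431,347,12))))
im=s["color"][140:340,200:440].copy()
im=cv2.resize(im,None,fx=3,fy=3,interpolation=cv2.INTER_CUBIC)
for c in((579,110,126),(551,-142,152),(427,-364,148),(430,347,12)):
    p=(world2pix(s,c)-[200,140])*3+1; cv2.drawMarker(im,tuple(int(v) for v in p),(0,0,255),0,14,1)
cv2.imwrite("pics/crop2.png",im)
E
```

```text
wood [580. 110.  89.]
flat [ 560. -145.  114.]
dome [ 427. -368.   84.]
mat [431. 345.  12.]
wood side px of knob [317. 167.]
flat side px of knob [351. 216.]
dome side px of knob [356. 291.]
mat side [246. 165.]
```

View pics/crop2.png

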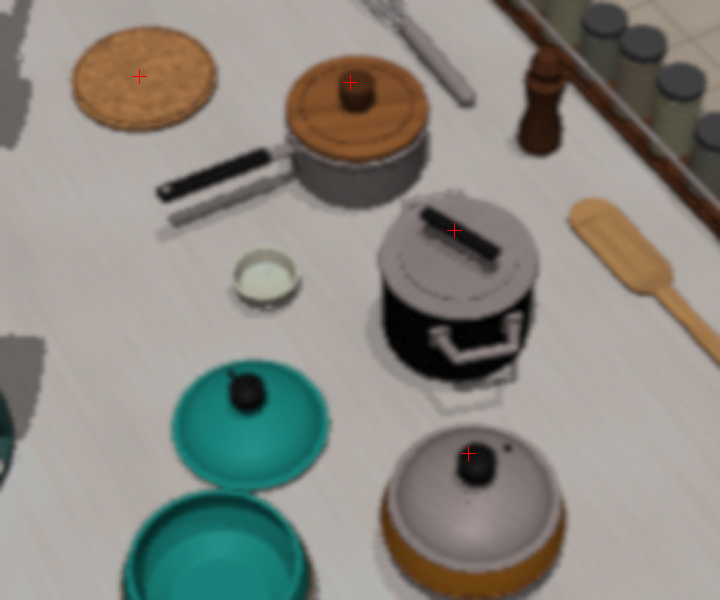

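Side crop: the marks sit about 2 px (5 mm) left of the knob tops and of the mat centre, so the two cameras agree to within a few mm. I take the middle: wooden (581,109), flat (556,-144), domed (429,-366), mat (433,345). First I turn the tool so its axes line up with the world's.

```bash
python3 -m inch '[{"dp":[0,0,0],"turn":0.163},{"dp":[0,0,0],"turn":0.163},{"dp":[0,0,0],"turn":0.163},{"dp":[0,0,0],"turn":0.163},{"dp":[0,0,0],"turn":0.163},{"dp":[0,0,0],"turn":0.163},{"dp":[0,0,0],"turn":0.163},{"dp":[3,0,-4],"turn":0},{"dp":[3,0,-4],"turn":0},{"dp":[3,0,-4],"turn":0}]' 1; cat >st.py <<'E'
from h import *
from scipy.spatial.transform import Rotation as R
s=ctrl.read_state();x=R.from_quat(s["eef_rot"]).as_matrix()
print(round(s["time_s"],2),np.round(s["tool_pos"],1),"yaw",round(float(np.arctan2(x[1,0],x[0,0])),3),"F",np.round(s["force"],1),"w",round(s["gripper_width"],3),"q6",round(s["q"][5],2))
E
python3 st.py
```

```text
time_s: 2.45
tool_pos: [337.9, 421.2, 231.2]
eef_rot: [-0.706, 0.013, -0.013, 0.708]
force: [1.4, 0.2, -0.1]
gripper_width: 0.999
2.45 [337.9 421.2 231.2] yaw -0.037 F [ 1.4  0.2 -0.1] w 0.999 q6 0.8
```

```bash
python3 -m inch '[{"dp":[3.4,0,-4.4],"turn":-0.037},{"dp":[3.4,0,-4.4],"turn":0},{"dp":[3.4,0,-4.4],"turn":0},{"dp":[3.4,0,-4.4],"turn":0},{"dp":[3.4,0,-4.4],"turn":0},{"dp":[3.4,0,-4.4],"turn":0},{"dp":[3.4,0,-4.4],"turn":0},{"dp":[0,1,0],"turn":0},{"dp":[0,1,0],"turn":0},{"dp":[0,0,0],"turn":0}]' ; python3 st.py
```

```text
time_s: 3.7
tool_pos: [583.5, 99.7, 211.1]
eef_rot: [-0.706, -0.001, -0.003, 0.709]
force: [0.4, 1.0, -0.3]
gripper_width: 1.001
3.7 [583.5  99.7 211.1] yaw -0.002 F [ 0.4  1.  -0.3] w 1.001 q6 0.05
```

```bash
python3 -m inch '[{"dp":[-0.2,1,0.9],"turn":0},{"dp":[0,2,0],"turn":0},{"dp":[0,2,0],"turn":0},{"dp":[0,1,0],"turn":0},{"dp":[0,0,0],"turn":0},{"dp":[0,0,0],"turn":0},{"dp":[0,0,0],"turn":0},{"dp":[0,0,0],"turn":0},{"dp":[0,0,0],"turn":0},{"dp":[0,0,0],"turn":0}]' >/dev/null; python3 st.py; cat > look.py <<'E'
import sys
from h import *
n,x,y,w,h,f,o=sys.argv[1:8]; x,y,w,h=map(int,(x,y,w,h)); f=float(f)
s=snapshot(n); im=cv2.resize(s["color"][y:y+h,x:x+w],None,fx=f,fy=f,interpolation=cv2.INTER_CUBIC)
for a in sys.argv[8:]:
    p=(world2pix(s,[float(v) for v in a.split(",")])-[x,y])*f+f/2; cv2.drawMarker(im,tuple(int(round(v)) for v in p),(0,0,255),0,14,1)
cv2.imwrite("pics/"+o,im)
E
python3 look.py side 240 100 160 130 4 c3.png 580,109,150
```

```text
4.95 [580.2 116.4 151.5] yaw 0.005 F [-0.8 -0.3 -0.4] w 1.002 q6 0.07
```

View pics/c3.png

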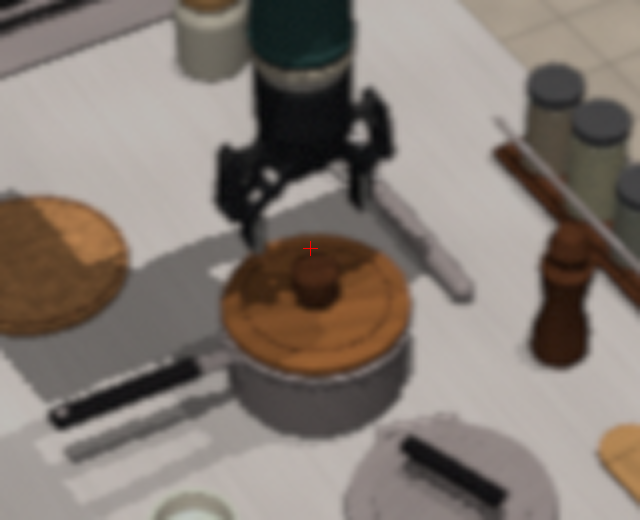

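The fingertips straddle the knob at about (316,262), and the arm agrees with the side camera to within a couple of px. I go down at (582,109).

```bash
python3 -m inch '[{"dp":[0.2,0,-0.7],"turn":0},{"dp":[0,2,0],"turn":0},{"dp":[0,2,0],"turn":0},{"dp":[0,1.5,0],"turn":0},{"dp":[0,0.3,0],"turn":0},{"dp":[0,0,0],"turn":0},{"dp":[0,0,0],"turn":0},{"dp":[0,0,0],"turn":0},{"dp":[0,0,0],"turn":0},{"dp":[0,0,0],"turn":0}]' >/dev/null; python3 st.py
```

```text
6.25 [586.  107.8  94.4] yaw 0.004 F [0.7 0.  0.2] w 0.999 q6 0.06
```

```bash
python3 -m inch '[{"dp":[0,0,0],"turn":0},{"dp":[0,0,0],"turn":0},{"dp":[0,0,0],"turn":0},{"dp":[0,0,0],"turn":0},{"dp":[0,0,0],"turn":0},{"dp":[0,0,0],"turn":0},{"dp":[0,0,0],"turn":0},{"dp":[0,0,0],"turn":0},{"dp":[0,0,0],"turn":0},{"dp":[0,0,0],"turn":0}]' 0 >/dev/null; python3 st.py
```

```text
7.5 [586.2 107.8  95. ] yaw 0.004 F [0.3 0.3 0.8] w 0.441 q6 0.06
```

Width 0.44, about 37 mm: the knob is gripped. TCP is 20 mm above the lid origin. Lift.

```bash
python3 -m inch '[{"dp":[0,-0.5,0],"turn":0},{"dp":[0,-1,0],"turn":0},{"dp":[0,-1.5,0],"turn":0},{"dp":[0,-2,0],"turn":0},{"dp":[0,-2,0],"turn":0},{"dp":[-2,-1,3],"turn":0},{"dp":[-2.3,0,3.5],"turn":0},{"dp":[-2.3,0,3.5],"turn":0},{"dp":[-2.3,0,3.5],"turn":0},{"dp":[-2.3,0,3.5],"turn":0}]' 0 >/dev/null; python3 st.py
```

```text
8.75 [473.4 279.7 185.4] yaw -0.001 F [ 0.2 -0.2 -1.4] w 0.443 q6 0.41
```

```bash
python3 look.py top 80 130 200 180 3.5 c4.png; sed -i 's/^$//' look.py
```

```text
(no output)
```

View pics/c4.png

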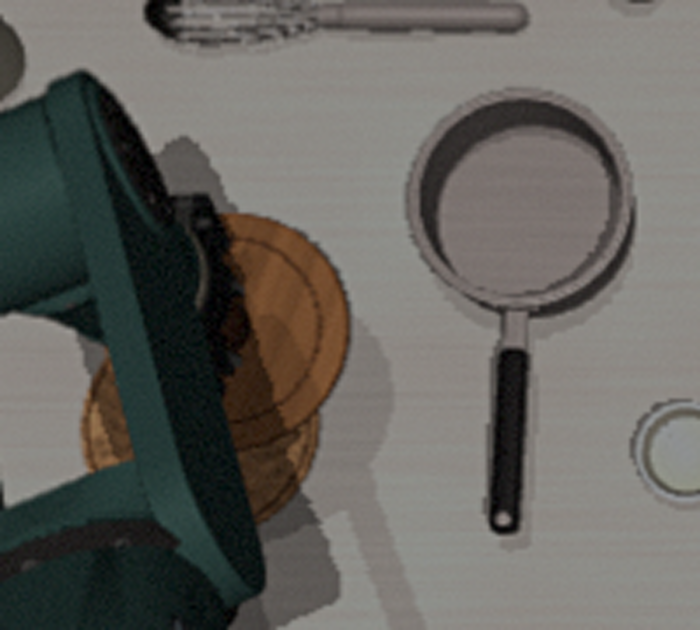

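The lid hangs level on the gripper. The saucepan's rim shows as a circle centred at crop (521,200), i.e. pixel (228.9,187.1). On to the mat.

```bash
python3 -m inch '[{"dp":[-2,0,3.3],"turn":0},{"dp":[-2,2,3.3],"turn":0},{"dp":[0,3,0],"turn":0},{"dp":[0,3,0],"turn":0},{"dp":[0,2.5,0],"turn":0},{"dp":[0,1,0],"turn":0},{"dp":[0,0,0],"turn":0},{"dp":[0,0,0],"turn":0},{"dp":[0,0,0],"turn":0},{"dp":[0,0,0],"turn":0}]' 0 >/dev/null; python3 st.py; python3 - <<'E'
from h import *
t=snapshot("top");print("pan",pix2world(t,(228.9,187.1),75))
E
```

```text
10.05 [436.4 357.7  78.5] yaw 0.003 F [ 0.4 -0.5 -2.7] w 0.441 q6 0.56
pan [579.33157848 109.98953289  75.        ]
```

```bash
python3 -m inch '[{"dp":[-0.3,0,-1.1],"turn":0},{"dp":[0,1,0],"turn":0},{"dp":[0,1,0],"turn":0},{"dp":[0,0.8,0],"turn":0},{"dp":[0,0.4,0],"turn":0},{"dp":[0,0.2,0],"turn":0},{"dp":[0,0,0],"turn":0},{"dp":[0,0,0],"turn":0},{"dp":[0,0,0],"turn":0},{"dp":[0,0,0],"turn":0}]' 0 >/dev/null; python3 st.py
```

```text
11.35 [434.2 346.6  42.2] yaw 0.004 F [-0.9 -1.4 -1. ] w 0.442 q6 0.55
```

```bash
python3 -m inch '[{"dp":[0,0.15,0],"turn":0},{"dp":[0,0.1,0],"turn":0},{"dp":[0,0,0],"turn":0},{"dp":[0,0,0],"turn":0},{"dp":[0,0,0],"turn":0},{"dp":[0,0,0],"turn":0},{"dp":[0,0,0],"turn":0},{"dp":[0,0,0],"turn":0},{"dp":[0,0,0],"turn":0},{"dp":[0,0,0],"turn":0}]' 0 >/dev/null; python3 st.py
```

```text
12.6 [434.3 346.7  42. ] yaw 0.003 F [-1.3 -0.6  2.6] w 0.444 q6 0.55
```

Contact (force +2.6 N). Release, wait, then go up.

```bash
python3 -m inch '[{"dp":[0,0,0],"turn":0},{"dp":[0,0,0],"turn":0},{"dp":[0,0,0],"turn":0},{"dp":[0,0,0],"turn":0},{"dp":[0,0,0],"turn":0},{"dp":[0,0,0],"turn":0},{"dp":[0,0,0],"turn":0},{"dp":[0,0,0],"turn":0},{"dp":[0,-1,0],"turn":0},{"dp":[0,-2,0],"turn":0}]' 1 >/dev/null; python3 st.py
```

```text
13.85 [433.5 346.3  71.8] yaw 0.003 F [0.  0.2 0.3] w 1.001 q6 0.55
```

```bash
python3 -m inch '[{"dp":[0,-5,0],"turn":0},{"dp":[0,-4,-3],"turn":0},{"dp":[1.2,-4,-4.5],"turn":0},{"dp":[1.2,-1,-5],"turn":0},{"dp":[1.2,0,-5],"turn":0},{"dp":[1.2,0,-5],"turn":0},{"dp":[1.2,0,-5],"turn":0},{"dp":[1.2,0,-5],"turn":0},{"dp":[1.2,0,-5],"turn":0},{"dp":[1.2,0,-5],"turn":0}]' 1 >/dev/null; python3 st.py; python3 - <<'E'
from h import *
t=snapshot("top")
for k in("wooden_lid","flat_lid","cork_mat"): print(k,[(np.round(d["centre"],1).tolist(),round(d["conf"],2)) for d in spotter.landmark_of(t,k)])
print(pix2world(t,spotter.landmark_of(t,"wooden_lid")[0]["centre"],21))
E
```

```text
15.1 [531.8 -89.8 222.2] yaw 0.01 F [ 0.8  0.5 -0.2] w 1.001 q6 -0.35
wooden_lid [([136.6, 251.6], 0.82)]
flat_lid [([330.9, 192.5], 0.67)]
cork_mat [([229.1, 190.4], 0.51)]
[428.17959721 344.04233723  21.        ]
```

```bash
python3 -m inch '[{"dp":[1.2,0,-2.5],"turn":0},{"dp":[1.2,0,-2.6],"turn":0},{"dp":[0,0,0],"turn":-0.178},{"dp":[0,0,0],"turn":-0.177},{"dp":[0,2,0],"turn":0},{"dp":[0,2,0],"turn":0},{"dp":[0,0,0],"turn":0},{"dp":[0,0,0],"turn":0},{"dp":[0,0,0],"turn":0},{"dp":[0,0,0],"turn":0}]' 1 >/dev/null; python3 st.py;python3 look.py side 280 140 160 130 4 c5.png 556,-143,152
```

```text
16.6 [ 565.3 -143.8  183.9] yaw 0.383 F [0.2 0.1 0.7] w 1.001 q6 -0.8
```

View pics/c5.png

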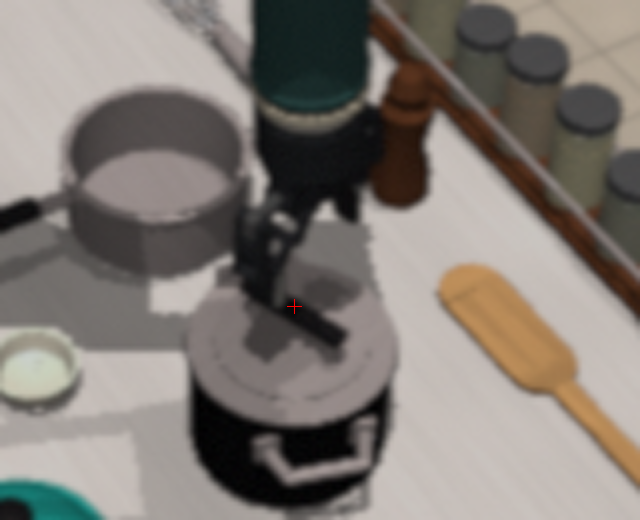

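The jaws straddle the bar and the mark falls on its middle. Go down.

```bash
python3 -m inch '[{"dp":[-0.85,0,0.35],"turn":0.016},{"dp":[0,1.5,0],"turn":0},{"dp":[0,2,0],"turn":0},{"dp":[0,1.5,0],"turn":0},{"dp":[0,0.3,0],"turn":0},{"dp":[0,0,0],"turn":0},{"dp":[0,0,0],"turn":0},{"dp":[0,0,0],"turn":0},{"dp":[0,0,0],"turn":0},{"dp":[0,0,0],"turn":0}]' >/dev/null; python3 st.py
```

```text
17.9 [ 559.  -142.8  128.8] yaw 0.366 F [0.6 0.5 0.4] w 1.0 q6 -0.79
```

```bash
python3 -m inch '[{"dp":[0,0.15,0],"turn":0},{"dp":[0,0,0],"turn":0},{"dp":[0,0,0],"turn":0},{"dp":[0,0,0],"turn":0},{"dp":[0,0,0],"turn":0},{"dp":[0,0,0],"turn":0},{"dp":[0,0,0],"turn":0},{"dp":[0,0,0],"turn":0},{"dp":[0,0,0],"turn":0},{"dp":[0,0,0],"turn":0}]' 0 >/dev/null; python3 st.py
```

```text
19.15 [ 558.8 -142.9  127.7] yaw 0.366 F [ 0.2 -0.2  2. ] w 0.172 q6 -0.79
```

Width 0.17, about 15 mm: bar held. Lift and carry toward the saucepan, which is Δ(tool) ≈ x +11.3 cm, z +22.7 cm away.

```bash
python3 -m inch '[{"dp":[0,-0.5,0],"turn":0},{"dp":[0,-1,0],"turn":0},{"dp":[0,-2,0],"turn":0},{"dp":[0,-2,0],"turn":0},{"dp":[1.5,-1,3],"turn":0},{"dp":[1.8,0,3.7],"turn":0},{"dp":[1.8,0,3.7],"turn":0},{"dp":[1.8,0,3.7],"turn":0},{"dp":[1.8,0,3.7],"turn":0},{"dp":[1.8,0,3.7],"turn":0}]' 0 >/dev/null; python3 st.py; python3 - <<'E'
from h import *
for n in("top","side"):
    s=snapshot(n);cv2.imwrite(f"pics/{n}6.png",s["color"])
t=cv2.imread("pics/top6.png")[130:290,180:380];cv2.imwrite("pics/c6.png",cv2.resize(t,None,fx=3.5,fy=3.5,interpolation=cv2.INTER_CUBIC))
E
```

```text
20.4 [577.4  98.2 204.7] yaw 0.359 F [ 0.1 -0.5 -2.3] w 0.174 q6 -0.33
```

View pics/c6.png

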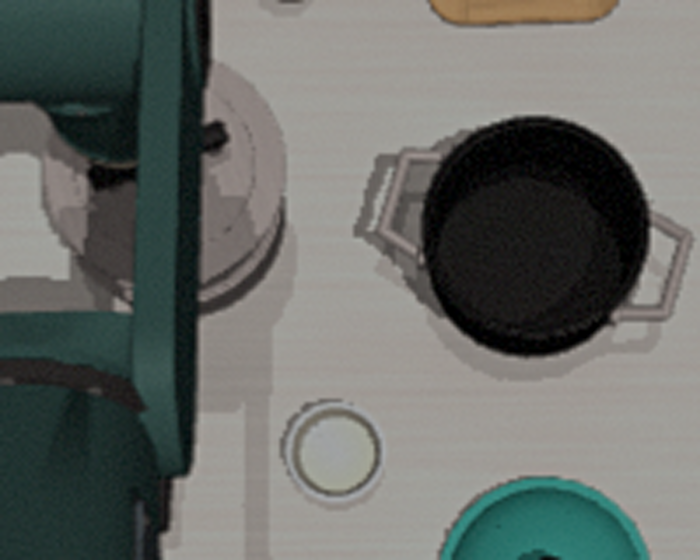

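```bash
python3 - <<'E'
from h import *
t=snapshot("top");print("pot",pix2world(t,(333.1,195.7),110)); print("lid",pix2world(t,(227,182),191), "1px y",pix2world(t,(228,182),191))
E
python3 look.py side 240 80 170 130 4 c7.png 583,109,75
```

```text
pot [ 548.855131   -144.14409206  110.        ]
lid [564.27686344  98.45993298 191.        ] 1px y [564.26714375  96.21495848 191.        ]
```

View pics/c7.png

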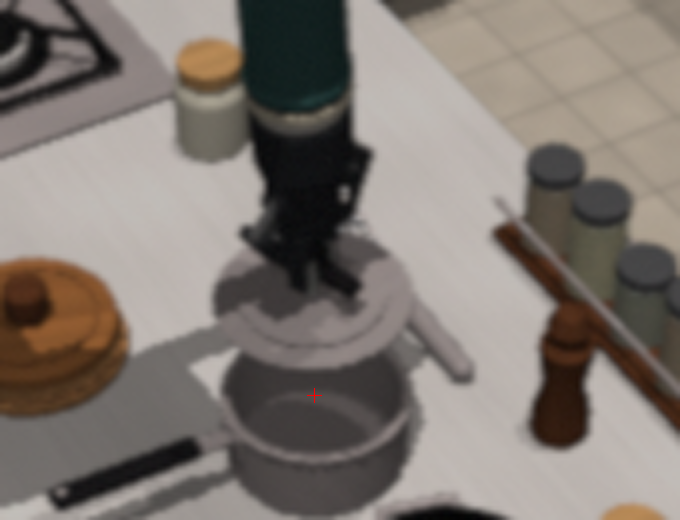

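The lid hangs level over the saucepan and its rim is visible at crop (315,400). Target (582,107). Go down to just above it.

```bash
python3 -m inch '[{"dp":[0.8,0,0.65],"turn":0},{"dp":[0,2,0],"turn":0},{"dp":[0,2.5,0],"turn":0},{"dp":[0,2.5,0],"turn":0},{"dp":[0,1.5,0],"turn":0},{"dp":[0,0.5,0],"turn":0},{"dp":[0,0,0],"turn":0},{"dp":[0,0,0],"turn":0},{"dp":[0,0,0],"turn":0},{"dp":[0,0,0],"turn":0}]' 0 >/dev/null; python3 st.py
```

```text
21.85 [593.7 104.4 117. ] yaw 0.354 F [ 0.6  0.5 -2.6] w 0.169 q6 -0.31
```

```bash
python3 -m inch '[{"dp":[-0.5,0,0.3],"turn":0},{"dp":[-0.45,0,0.3],"turn":0},{"dp":[0,0.6,0],"turn":0},{"dp":[0,0.5,0],"turn":0},{"dp":[0,0,0],"turn":0},{"dp":[0,0,0],"turn":0},{"dp":[0,0,0],"turn":0},{"dp":[0,0,0],"turn":0},{"dp":[0,0,0],"turn":0},{"dp":[0,0,0],"turn":0}]' 0 >/dev/null; python3 st.py
```

```text
23.1 [582.9 107.3 104.8] yaw 0.354 F [ 0.6 -0.6 -2. ] w 0.17 q6 -0.31
```

```bash
python3 -m inch '[{"dp":[0,0.4,0],"turn":0},{"dp":[0,0.3,0],"turn":0},{"dp":[0,0.3,0],"turn":0},{"dp":[0,0.15,0],"turn":0},{"dp":[0,0,0],"turn":0},{"dp":[0,0,0],"turn":0},{"dp":[0,0,0],"turn":0},{"dp":[0,0,0],"turn":0},{"dp":[0,0,0],"turn":0},{"dp":[0,0,0],"turn":0}]' 0 >/dev/null; python3 st.py
```

```text
24.35 [584.2 107.5  93.6] yaw 0.354 F [-1.1 -0.6  1.4] w 0.175 q6 -0.31
```

At height with contact: release.

```bash
python3 -m inch '[{"dp":[0,0.1,0],"turn":0},{"dp":[0,0.05,0],"turn":0},{"dp":[0,0,0],"turn":0},{"dp":[0,0,0],"turn":0},{"dp":[0,0,0],"turn":0},{"dp":[0,0,0],"turn":0},{"dp":[0,0,0],"turn":0},{"dp":[0,0,0],"turn":0},{"dp":[0,0,0],"turn":0},{"dp":[0,0,0],"turn":0}]' 0 >/dev/null; python3 st.py;  python3 -m inch '[{"dp":[0,0,0],"turn":0},{"dp":[0,0,0],"turn":0},{"dp":[0,0,0],"turn":0},{"dp":[0,0,0],"turn":0},{"dp":[0,0,0],"turn":0},{"dp":[0,-1,0],"turn":0},{"dp":[0,-2,0],"turn":0},{"dp":[0,-3,0],"turn":0},{"dp":[0,-3,0],"turn":0},{"dp":[0,-3,0],"turn":0}]' 1 >/dev/null; python3 st.py
```

```text
25.6 [584.5 107.6  92.8] yaw 0.354 F [-1.  -0.3  4.5] w 0.175 q6 -0.31
26.85 [574.3 105.2 215.1] yaw 0.354 F [ 0.2  0.2 -0.6] w 0.999 q6 -0.31
```

```bash
python3 -m inch '[{"dp":[0,0,0],"turn":0.177},{"dp":[0,0,0],"turn":0.177},{"dp":[-1.75,0,-5.6],"turn":0},{"dp":[-1.75,0,-5.6],"turn":0},{"dp":[-1.75,0,-5.6],"turn":0},{"dp":[-1.75,0,-5.6],"turn":0},{"dp":[-1.75,0,-5.6],"turn":0},{"dp":[-1.75,0,-5.6],"turn":0},{"dp":[-1.75,0,-5.6],"turn":0},{"dp":[-1.75,0,-5.6],"turn":0}]' 1 >/dev/null; python3 st.py;python3 look.py top 180 130 200 180 3.5 c8.png
```

```text
28.1 [ 432.8 -351.   208.4] yaw -0.005 F [ 0.5 -0.6 -0.1] w 1.0 q6 -0.89
```

View pics/c8.png

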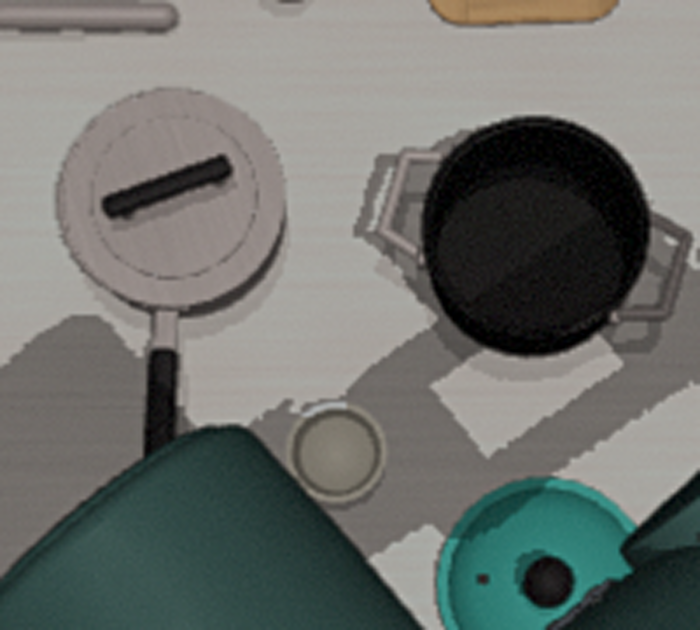

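The flat lid is seated concentrically: flange centre (228.9,187.1), the same as the pan's rim. Now go down on the domed lid.

```bash
python3 -m inch '[{"dp":[-0.2,0,-1.4],"turn":0},{"dp":[0,1.5,0],"turn":0},{"dp":[0,2,0],"turn":0},{"dp":[0,1,0],"turn":0},{"dp":[0,0,0],"turn":0},{"dp":[0,0,0],"turn":0},{"dp":[0,0,0],"turn":0},{"dp":[0,0,0],"turn":0},{"dp":[0,0,0],"turn":0},{"dp":[0,0,0],"turn":0}]' 1 >/dev/null; python3 st.py;python3 look.py side 280 210 160 130 4 c9.png 431,-366,148
```

```text
29.4 [ 434.9 -369.8  163.2] yaw -0.004 F [-0.1 -0.2  0.2] w 1.002 q6 -0.92
```

View pics/c9.png

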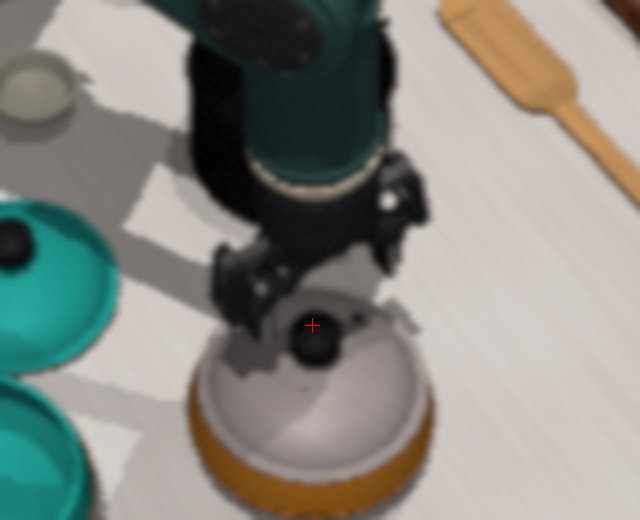

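The mark falls on the knob top (316,327). Descend and grip.

```bash
python3 -m inch '[{"dp":[-0.3,0,0.25],"turn":0},{"dp":[0,1.5,0],"turn":0},{"dp":[0,1.5,0],"turn":0},{"dp":[0,1.2,0],"turn":0},{"dp":[0,0.2,0],"turn":0},{"dp":[0,0,0],"turn":0},{"dp":[0,0,0],"turn":0},{"dp":[0,0,0],"turn":0},{"dp":[0,0,0],"turn":0},{"dp":[0,0,0],"turn":0}]' 1 >/dev/null; python3 st.py
```

```text
30.7 [ 435.9 -366.9  115.8] yaw -0.005 F [ 0.3 -0.1 -0. ] w 1.0 q6 -0.92
```

```bash
python3 -m inch '[{"dp":[0,0,0],"turn":0},{"dp":[0,0,0],"turn":0},{"dp":[0,0,0],"turn":0},{"dp":[0,0,0],"turn":0},{"dp":[0,0,0],"turn":0},{"dp":[0,0,0],"turn":0},{"dp":[0,0,0],"turn":0},{"dp":[0,0,0],"turn":0},{"dp":[0,0,0],"turn":0},{"dp":[0,0,0],"turn":0}]' 0 >/dev/null; python3 st.py
```

```text
31.95 [ 435.5 -366.9  116.6] yaw -0.004 F [-0.6 -0.1  2.1] w 0.403 q6 -0.92
```

```bash
python3 -m inch '[{"dp":[0,-0.5,0],"turn":0},{"dp":[0,-1,0],"turn":0},{"dp":[0,-2,0],"turn":0},{"dp":[0,-3,0],"turn":0},{"dp":[0,-2.5,0],"turn":0},{"dp":[2,0,3.5],"turn":0},{"dp":[2.2,0,4.2],"turn":0},{"dp":[2.2,0,4.2],"turn":0},{"dp":[2.2,0,4.2],"turn":0},{"dp":[2.2,0,4.2],"turn":0}]' 0 >/dev/null; python3 st.py
```

```text
33.2 [ 537.1 -162.7  224.4] yaw -0.012 F [ 0.8 -0.5 -2.8] w 0.398 q6 -0.46
```

Next (+17,+17) and down to about 175.

```bash
python3 -m inch '[{"dp":[0.8,0,0.7],"turn":0},{"dp":[0.5,0,0.5],"turn":-0.012},{"dp":[0,1.5,0],"turn":0},{"dp":[0,1.5,0],"turn":0},{"dp":[0,1,0],"turn":0},{"dp":[0,0.5,0],"turn":0},{"dp":[0,0,0],"turn":0},{"dp":[0,0,0],"turn":0},{"dp":[0,0,0],"turn":0},{"dp":[0,0,0],"turn":0}]' 0 >/dev/null; python3 st.py;python3 look.py side 270 150 160 130 4 c10.png 554,-145,110; python3 look.py top 280 130 200 180 3.5 c11.png
```

```text
34.45 [ 553.8 -150.8  177.8] yaw 0.001 F [-0.1  0.1 -2.4] w 0.398 q6 -0.44
```

View pics/c10.png

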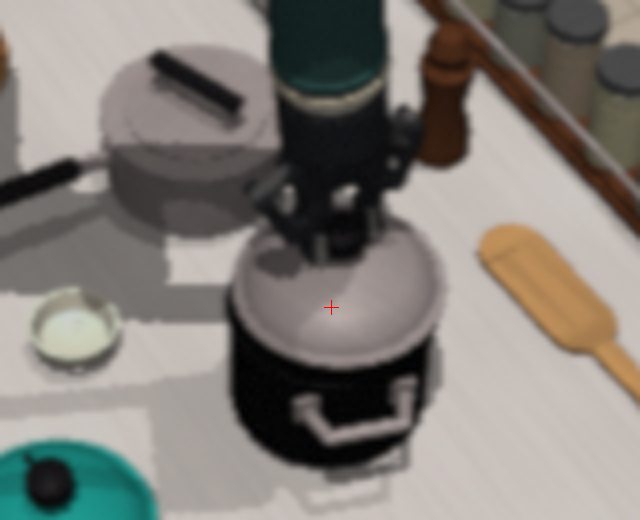

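View pics/c11.png

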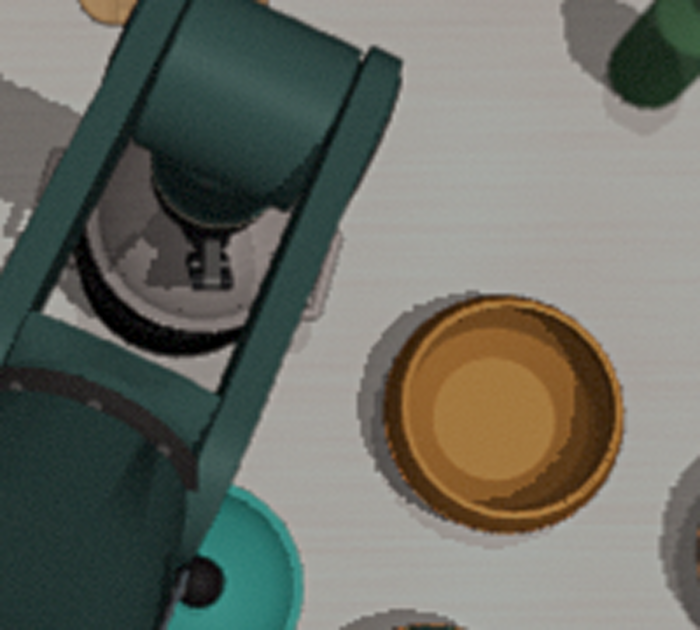

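Side view: the rim is centred at column 332, and my mark at 331. The lid is about 6 mm to the right, as the TCP reading says. The top view shows the empty bowl's rim at (426.1,246.6). Correct by y +6 and lower.

```bash
python3 -m inch '[{"dp":[0,0,0.55],"turn":0},{"dp":[0,0.7,0],"turn":0},{"dp":[0,0.7,0],"turn":0},{"dp":[0,0.4,0],"turn":0},{"dp":[0,0,0],"turn":0},{"dp":[0,0,0],"turn":0},{"dp":[0,0,0],"turn":0},{"dp":[0,0,0],"turn":0},{"dp":[0,0,0],"turn":0},{"dp":[0,0,0],"turn":0}]' 0 >/dev/null; python3 st.py
```

```text
35.8 [ 555.7 -144.7  158.8] yaw 0.001 F [-0.3  0.5 -2.9] w 0.398 q6 -0.43
```

```bash
python3 -m inch '[{"dp":[-0.1,0.4,0],"turn":0},{"dp":[0,0.3,0],"turn":0},{"dp":[0,0.3,0],"turn":0},{"dp":[0,0.15,0],"turn":0},{"dp":[0,0,0],"turn":0},{"dp":[0,0,0],"turn":0},{"dp":[0,0,0],"turn":0},{"dp":[0,0,0],"turn":0},{"dp":[0,0,0],"turn":0},{"dp":[0,0,0],"turn":0}]' 0 >/dev/null; python3 st.py
```

```text
37.05 [ 555.7 -144.7  147. ] yaw 0.001 F [ 0.1  0.5 -0.9] w 0.4 q6 -0.43
```

```bash
python3 -m inch '[{"dp":[0,0.15,0],"turn":0},{"dp":[0,0.1,0],"turn":0},{"dp":[0,0,0],"turn":0},{"dp":[0,0,0],"turn":0},{"dp":[0,0,0],"turn":0},{"dp":[0,0,0],"turn":0},{"dp":[0,0,0],"turn":0},{"dp":[0,0,0],"turn":0},{"dp":[0,0,0],"turn":0},{"dp":[0,0,0],"turn":0}]' 0 >/dev/null; python3 st.py
```

```text
38.3 [ 555.9 -144.7  146.7] yaw 0.002 F [-0.5  0.7  2.4] w 0.401 q6 -0.43
```

Contact at the expected height: release and rise.

```bash
python3 -m inch '[{"dp":[0,0,0],"turn":0},{"dp":[0,0,0],"turn":0},{"dp":[0,0,0],"turn":0},{"dp":[0,0,0],"turn":0},{"dp":[0,0,0],"turn":0},{"dp":[0,-1,0],"turn":0},{"dp":[0,-2,0],"turn":0},{"dp":[0,-2.5,0],"turn":0},{"dp":[0,-2.5,0],"turn":0},{"dp":[0,0,0],"turn":0}]' 1 >/dev/null; python3 st.py; python3 -m inch '[{"dp":[-1.2,0,5.2],"turn":0},{"dp":[-1.2,0,5.2],"turn":0},{"dp":[-1.2,0,5.2],"turn":0},{"dp":[-1.2,0,5.2],"turn":0},{"dp":[-1.2,0,5.2],"turn":0},{"dp":[-1.2,0,5.2],"turn":0},{"dp":[-1.2,0,5.2],"turn":0},{"dp":[-1.2,0,5.2],"turn":0},{"dp":[-1.2,0,5.2],"turn":0},{"dp":[0,1,0],"turn":0}]' 1 >/dev/null; python3 st.py
```

```text
39.55 [ 549.7 -145.7  231.1] yaw 0.001 F [ 0.2  0.2 -1.1] w 0.998 q6 -0.43
40.8 [438.6 335.4 206.8] yaw -0.002 F [ 0.5 -0.7  0.2] w 1.001 q6 0.58
```

```bash
python3 -m inch '[{"dp":[-0.4,0,0.9],"turn":0},{"dp":[0,2,0],"turn":0},{"dp":[0,3.5,0],"turn":0},{"dp":[0,3.5,0],"turn":0},{"dp":[0,2,0],"turn":0},{"dp":[0,0,0],"turn":0},{"dp":[0,0,0],"turn":0},{"dp":[0,0,0],"turn":0},{"dp":[0,0,0],"turn":0},{"dp":[0,0,0],"turn":0}]' 1 >/dev/null; python3 st.py
```

```text
42.05 [446.8 340.1  95.5] yaw -0.01 F [0.1 0.6 0.6] w 0.998 q6 0.61
```

```bash
python3 -m inch '[{"dp":[-1.2,0,0.65],"turn":-0.01},{"dp":[0,0,0],"turn":0},{"dp":[0,1.5,0],"turn":0},{"dp":[0,1.5,0],"turn":0},{"dp":[0,1.5,0],"turn":0},{"dp":[0,0.6,0],"turn":0},{"dp":[0,0.15,0],"turn":0},{"dp":[0,0,0],"turn":0},{"dp":[0,0,0],"turn":0},{"dp":[0,0,0],"turn":0}]' 1 >/dev/null; python3 st.py
```

```text
43.3 [439.3 347.5  38. ] yaw 0.001 F [0.1 0.3 0.5] w 1.001 q6 0.64
```

```bash
python3 -m inch '[{"dp":[-0.5,-0.4,0],"turn":0},{"dp":[0,0,0],"turn":0},{"dp":[0,0,0],"turn":0},{"dp":[0,0,0],"turn":0},{"dp":[0,0,0],"turn":0},{"dp":[0,0,0],"turn":0},{"dp":[0,0,0],"turn":0},{"dp":[0,0,0],"turn":0},{"dp":[0,0,0],"turn":0},{"dp":[0,0,0],"turn":0}]' 1 >/dev/null; python3 st.py; python3 -m inch '[{"dp":[0,0,0],"turn":0},{"dp":[0,0,0],"turn":0},{"dp":[0,0,0],"turn":0},{"dp":[0,0,0],"turn":0},{"dp":[0,0,0],"turn":0},{"dp":[0,0,0],"turn":0},{"dp":[0,0,0],"turn":0},{"dp":[0,0,0],"turn":0},{"dp":[0,0,0],"turn":0},{"dp":[0,0,0],"turn":0}]' 0 >/dev/null; python3 st.py
```

```text
44.55 [433.9 347.7  42.4] yaw 0.001 F [-0.3  0.1  0.1] w 0.996 q6 0.64
45.8 [434.  347.8  43.4] yaw 0.0 F [-0.  -0.7  1.7] w 0.449 q6 0.64
```

Gripped. TCP is 22.4 mm above the lid origin. Lift high to clear the domed lid on the pot, then carry across.

```bash
python3 -m inch '[{"dp":[0,-0.5,0],"turn":0},{"dp":[0,-1,0],"turn":0},{"dp":[0,-2,0],"turn":0},{"dp":[0,-3,0],"turn":0},{"dp":[0,-4,0],"turn":0},{"dp":[0,-4,-1],"turn":0},{"dp":[0,-4,-3],"turn":0},{"dp":[0,-3,-4],"turn":0},{"dp":[0,0,-4.5],"turn":0},{"dp":[0,0,-4.5],"turn":0}]' 0 >/dev/null; python3 st.py
```

```text
47.05 [412.1 174.6 268.3] yaw 0.007 F [-0.1 -0.1 -1.8] w 0.445 q6 0.27
```

```bash
python3 -m inch '[{"dp":[0.5,0,-4.5],"turn":0},{"dp":[0.5,0,-4.5],"turn":0},{"dp":[0.5,0,-4.5],"turn":0},{"dp":[0.3,0,-4.5],"turn":0},{"dp":[0,0,-4.5],"turn":0},{"dp":[0,0,-4.5],"turn":0},{"dp":[0,0,-4.5],"turn":0},{"dp":[0,0,-4.5],"turn":0},{"dp":[0,0,-4.5],"turn":0},{"dp":[0,0,-4.5],"turn":0}]' 0 >/dev/null; python3 st.py
```

```text
48.3 [ 428.6 -288.5  274.8] yaw 0.009 F [ 0.2  0.7 -1.8] w 0.449 q6 -0.82
```

Next (+3,-80), then down to about 160.

```bash
python3 -m inch '[{"dp":[0.3,0,-4],"turn":0},{"dp":[0,0,-3.5],"turn":0},{"dp":[0,2,0],"turn":0},{"dp":[0,3,0],"turn":0},{"dp":[0,3,0],"turn":0},{"dp":[0,2.5,0],"turn":0},{"dp":[0,0.5,0],"turn":0},{"dp":[0,0,0],"turn":0},{"dp":[0,0,0],"turn":0},{"dp":[0,0,0],"turn":0}]' 0 >/dev/null; python3 st.py;python3 look.py side 270 200 160 130 4 c12.png 432,-369,80
```

```text
49.55 [ 443.4 -370.9  169.3] yaw 0.006 F [-0.1 -1.1 -2. ] w 0.452 q6 -0.92
```

View pics/c12.png

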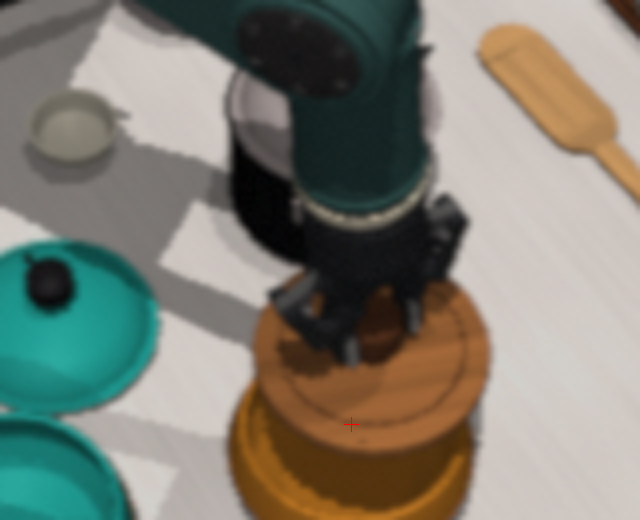

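The bowl's centre is at column 352 and my mark at 351. The lid is level and about 11 mm too far in x. Correct and lower.

```bash
python3 -m inch '[{"dp":[-1.1,0,0.2],"turn":0},{"dp":[0,1,0],"turn":0},{"dp":[0,1.5,0],"turn":0},{"dp":[0,1.2,0],"turn":0},{"dp":[0,0.8,0],"turn":0},{"dp":[0,0.3,0],"turn":0},{"dp":[0,0,0],"turn":0},{"dp":[0,0,0],"turn":0},{"dp":[0,0,0],"turn":0},{"dp":[0,0,0],"turn":0}]' 0 >/dev/null; python3 st.py
```

```text
50.85 [ 437.7 -369.5  117.4] yaw 0.006 F [-0.8 -0.7 -2.5] w 0.442 q6 -0.95
```

```bash
python3 -m inch '[{"dp":[-0.5,0,0],"turn":0},{"dp":[0,0.5,0],"turn":0},{"dp":[0,0.4,0],"turn":0},{"dp":[0,0.3,0],"turn":0},{"dp":[0,0.2,0],"turn":0},{"dp":[0,0,0],"turn":0},{"dp":[0,0,0],"turn":0},{"dp":[0,0,0],"turn":0},{"dp":[0,0,0],"turn":0},{"dp":[0,0,0],"turn":0}]' 0 >/dev/null; python3 st.py
```

```text
52.1 [ 434.  -369.8  103.7] yaw 0.007 F [-0.9  0.2  3.2] w 0.446 q6 -0.96
```

```bash
python3 -m inch '[{"dp":[0,0.15,0],"turn":0},{"dp":[0,0.1,0],"turn":0},{"dp":[0,0,0],"turn":0},{"dp":[0,0,0],"turn":0},{"dp":[0,0,0],"turn":0},{"dp":[0,0,0],"turn":0},{"dp":[0,0,0],"turn":0},{"dp":[0,0,0],"turn":0},{"dp":[0,0,0],"turn":0},{"dp":[0,0,0],"turn":0}]' 0 >/dev/null; python3 st.py;  python3 -m inch '[{"dp":[0,0,0],"turn":0},{"dp":[0,0,0],"turn":0},{"dp":[0,0,0],"turn":0},{"dp":[0,0,0],"turn":0},{"dp":[0,0,0],"turn":0},{"dp":[0,-1,0],"turn":0},{"dp":[0,-2,0],"turn":0},{"dp":[0,-3,0],"turn":0},{"dp":[0,-3,0],"turn":0},{"dp":[0,-2,0],"turn":0}]' 1 >/dev/null; python3 st.py; python3 -m inch '[{"dp":[0,0,4.5],"turn":0},{"dp":[0,0,4.5],"turn":0},{"dp":[0.5,0,4.5],"turn":0},{"dp":[0.5,0,4.5],"turn":0},{"dp":[0,0,4.5],"turn":0},{"dp":[0,0,4.5],"turn":0},{"dp":[0,0,4.5],"turn":0},{"dp":[0,0,4.5],"turn":0},{"dp":[0,0,4.5],"turn":0},{"dp":[0,0,4.5],"turn":0}]' 1 >/dev/null; python3 -m inch '[{"dp":[0,0,4.5],"turn":0},{"dp":[0,0,4.5],"turn":0},{"dp":[0,0,4.5],"turn":0},{"dp":[0,0,4.5],"turn":0},{"dp":[0,0,4.5],"turn":0},{"dp":[0,0,4.5],"turn":0},{"dp":[0,0,4.5],"turn":0},{"dp":[0,0,0],"turn":0},{"dp":[0,0,0],"turn":0},{"dp":[0,0,0],"turn":0}]' 1 >/dev/null; python3 st.py; python3 look.py top 185 120 290 180 2.7 c13.png; python3 look.py side 230 130 200 200 3 c14.png
```

```text
53.35 [ 434.1 -369.9  103.5] yaw 0.007 F [-1.6  0.5  4.5] w 0.444 q6 -0.96
54.6 [ 421.4 -368.9  216.4] yaw 0.007 F [ 0.7 -0.1 -0.1] w 0.999 q6 -0.94
57.1 [432.7 415.7 225. ] yaw 0.002 F [ 0.9 -0.4  0.1] w 0.997 q6 0.75
```

View pics/c13.png

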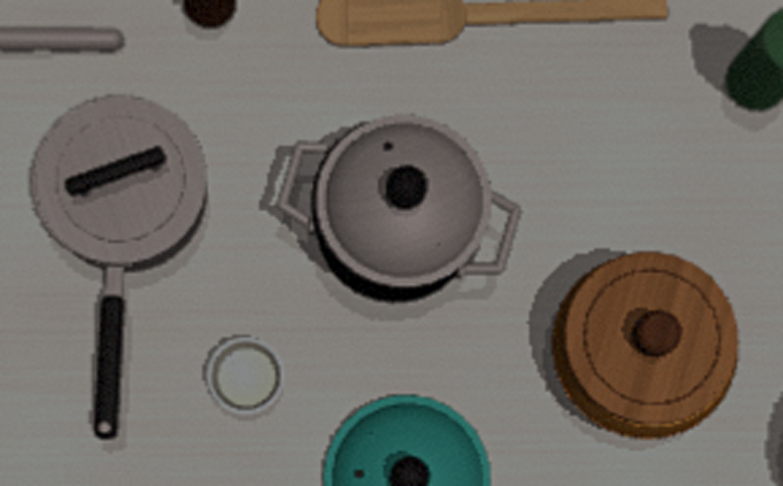

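View pics/c14.png

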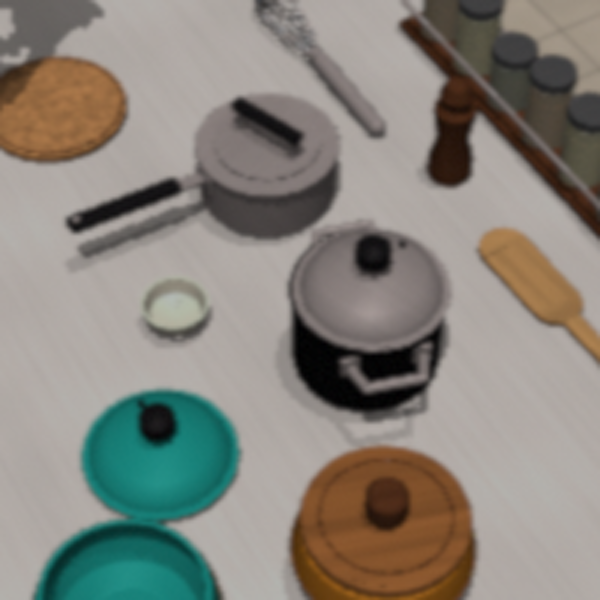

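Both views show every lid flat on its vessel and the mat empty. Quick numeric check of centring before handing in.

```bash
python3 - <<'E'
from h import *
for n in("top","side"):
    s=snapshot(n)
    for l,v,z in(("domed_lid","deep_pot",110),("flat_lid","saucepan",75),("wooden_lid","serving_bowl",80)):
        for k,zz in((l,z),(v,0)):
            print(n,k,[(np.round(pix2world(s,d["centre"],zz)[:2]).tolist(),round(d["conf"],2)) for d in spotter.landmark_of(s,k)[:3]])
    if n=="top":
        # dark knob of the wooden lid (top z 131) and the domed lid (top 178)
        v=cv2.cvtColor(s["color"],cv2.COLOR_BGR2HSV)[...,2]
        for c,z,t in(((428,243),131,75),((335,189),178,60)):
            m=np.zeros((480,640),np.uint8);cv2.circle(m,c,12,255,-1);m[v>t]=0
            nn,l,st,ce=cv2.connectedComponentsWithStats(m);i=1+np.argmax(st[1:,4]);print("knob",st[i],np.round(pix2world(s,ce[i],z)))
E
```

```text
top domed_lid [([310.0, -141.0], 0.75), ([557.0, -148.0], 0.63)]
top deep_pot []
top flat_lid [([582.0, 111.0], 0.97)]
top saucepan []
top wooden_lid [([431.0, -364.0], 0.94)]
top serving_bowl [([198.0, -310.0], 0.88), ([323.0, -588.0], 0.7)]
knob [416 234  22  19 301] [ 431. -360.  131.]
knob [327 181  16  17 211] [ 550. -145.  178.]
side domed_lid [([291.0, -224.0], 0.61), ([554.0, -141.0], 0.6)]
side deep_pot [([548.0, -146.0], 0.68)]
side flat_lid [([585.0, 105.0], 0.64)]
side saucepan []
side wooden_lid [([433.0, -365.0], 0.8)]
side serving_bowl [([333.0, -576.0], 0.84), ([424.0, 333.0], 0.74), ([195.0, -323.0], 0.73)]
```

```bash
python3 -c "
from plant import ctrl
ctrl.close_job()"; python3 st.py
```

```text
the job is handed in; nothing more can be done
the job is handed in; nothing more can be done
```

I parked the wooden lid on the cork mat and let go of it there. Then I put the flat lid on the saucepan, the domed lid on the deep pot and the wooden lid on the serving bowl. Each lid was lowered until it touched and only then released. The job was handed in at about 57 s of the 115 s allowed, and it reports no verdict.

**Last checks:**
- **Views:** Both camera views show all three lids level on their vessels and the mat empty. The mwiko and the whisk showed no visible move, but I did not measure them. The gripper was raised clear.
- **Heights:** Release heights were within about 1 mm of seated for all three lids.
- **Flat lid:** Its centre in the picture falls on the pan's rim centre.
- **Domed lid:** It sits within about 3 mm of the pot's axis.
- **Wooden lid:** It is the least certain. It measured 3–6 mm from the bowl's axis, inside the 10 mm limit.

**What disagreed:** The top camera sits about 5 mm from the arm and the side camera, which I corrected for. The networks did not find the saucepan or the ochre bowl in the final pictures, and found the deep pot only in the side view. Those vessel positions therefore rest mainly on rims I read off the pictures by eye.

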